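# Seat the torch valve block and hold the refill coupler on its nipple

### The arm

A 7-joint arm with a two-finger parallel gripper is mounted at the origin on the work surface. World frame = base frame: x ahead of the robot, y to its left, z up, the work surface at z = 0. Lengths are in mm, angles in rad, forces in N, time in s.
With the tool pointing down it reaches from about 425 to 825 mm from the base axis. Payload 3.6 kg.
Tool frame: the origin (TCP) lies midway between the tips of the shut fingers; the grasp point (between the pads) lies 19 mm behind it (manip.hold_point_z is the distance from the TCP to the grasp point, in mm); y points along the fingers, z is the direction in which the jaws open and shut, and the axes are right-handed (so a half turn about y gives the same grasp; the last joint's range is limited). The gripper opens to 93 mm and grips with 3 to 60 N. Pads are 15 mm wide; open, the fingers measure 128 mm over their backs; the gripper's body (75 mm by 188 mm) begins 65 mm behind the grasp point.
Start: joints at [-0.026, 0.615, -0.013, 1.423, 0.008, 1.103, -0.04], TCP at [649.971, 0.024, 218.64] pointing down, gripper open.
Joint ranges: [-3.12, 3.12], [-0.3, 2.06], [-1.34, 1.32], [0.26, 2.42], [-1.36, 4.5], [0.01, 1.98], [-2.84, 2.84]. Speed limits (rad/s): [2.79, 2.79, 3.14, 3.14, 3.14, 3.14, 3.14].

### API

Orientations are given as [roll, pitch, yaw] about the fixed x, y, z axes, in that order (R = Rz(yaw) Ry(pitch) Rx(roll)).
In Python, from bench import manip, imaging gives the robot as it stands. The module is installed in compiled form; this text tells all that it offers.
- The arm moves only by the tool send_rows, never from a script. Its argument "moves" is a list of rows, each an object of numbers: "dx", "dy", "dz": the shift along the tool's x, y, z each as a share of 0.5 m, from -1 to 1; "wx", "wy", "wz": the turn, a rotation vector about the tool's x, y, z each as a share of 45 degrees, from -1 to 1; "jaw": the closure, from -1 (fully open) to 1 (shut), so that 0 is half open. A call has 1 to 8 rows; each row shifts and turns the pose as measured when the row begins, along the tool's axes as they then stand; what a row does not reach is not made up. A row lasts 1/8 s, in which the tool goes at most 62.5 mm and 10.7 degrees, less where a joint would pass 70% of its speed; a pose out of reach is approached as far as the arm can. A call with a number of a shift or a turn outside -1 to 1 is refused whole. A call with a gripper value outside its range is refused whole. The fingers move at their own pace and stop on an object; "force" is the grip in N (left out, the last holds). Time passes only in rows, so rows that do not move let the fingers close. It gives the time, the measured TCP pose, the force and the opening at its end, in the units of the state.
- manip.get_obs(): the state, without advancing time (a new reading comes with each control period).
- imaging.capture(name): name is "scene" or "side" or "wrist"; returns a dict with "pixels" (480x640x3 uint8, blue, green, red), "depth" (480x640 float32, mm along the optical axis (not along the pixel's ray), 0 where there is no reading), "intrinsics" (3x3 intrinsics, pixels), "R" (3x3) and "t" (3): a world point X has camera coordinates R X + t. Camera axes: x right, y down, z forward; pixel columns grow to the right and rows downward; lengths in mm; the calibration is good to about 2 mm. A picture is of the moment at which its call begins.
- manip.finish_job(): hands the job in, once; it reports no verdict.
The state is a dict: "time": time; "joint_pos": joint angles; "joint_velocities": joint speeds; "joint_efforts": joint torques, N m; "tool_pos": TCP position; "eef_rot": TCP orientation; "ft_force": force on the tool from outside, world axes, zero at the start; "wrist_torque": the same for the moment, N m; "grip_width": finger opening in mm.
Only numpy, scipy, OpenCV 4.12 (cv2) and the standard library are available. Lean on these libraries where they do the work, as an engineer would, in place of code of your own. Each camera call takes 0.05 s, during which the arm holds its last target. There are 200 camera calls.

### The job

Press the loose aluminium torch valve block fully home in the recess of the blue dock. Then take the orange refill coupler, push it squarely (straight along the nipple) onto the block's tilted brass nipple until it snaps over the head, and keep pushing until its inner spring is pressed nearly all the way in; finish while still gripping it and holding it down there, with the block still fully home. Do not disturb the paper cup, the lighter or the copper elbow.

Things in the scene. Friction and masses are not known exactly. Their poses are not given: they have to be found in the camera images.
- dock: Blue plate fixed to the bench, 130 (x) x 110 (y) x 25 mm high. Origin: centre of its underside, z up. In the middle of its top is a rectangular recess, 63 (x) x 43 (y) mm, 15 mm deep, mouth chamfered 3 mm; the recess floor is 10 mm above the origin.
- block: Loose aluminium block, 60 (x) x 40 (y) x 45 mm high, about 0.4 kg, standing on the bench. Origin: centre of its underside, z up. Fits the recess with 1.5 mm play each side, 60 mm side along the dock's x, either way round. On top: the tilted nipple leaning to the block's -x (at the start roughly towards the robot), up to 78 mm above the underside, and at the +x end an upright dark pin 14 mm tall.
- nipple: Brass nipple, rigid on the block. Origin: centre of the top face of its 32 mm steel flange, at (-13.7, 0, 59) mm in the block; z is its axis, leaning 22 degrees from the block's z towards the block's -x. Neck 8 mm in diameter up to 12 mm above the flange, then a 13 mm head tapering to a 6 mm tip 20 mm above the flange.
- nipple_tip (a point): Tip of the nipple, on its axis, 20 mm above the flange face.
- coupler: Loose, 0.16 kg, standing mouth down. Origin: centre of its mouth rim, z up the bore. 0 to 24 mm: brass sleeve, 30 mm across, bore 18 mm; 24 to 78 mm (top): orange square handle 26 x 26 mm, flats across x and y. Inside, 3 sprung jaws 6 mm above the rim snap over the nipple's head (5 to 15 N) with its tip 14 mm deep; plunger face at 12 mm. The rim meets the nipple's flange at 20 mm depth.
- plunger (a joint): Sprung plunger inside the coupler: 0 when out, grows (m) as the nipple presses it in; 0.008 when the rim meets the nipple's flange. Spring 3 N at 0, plus 1 N per mm. About 0.002 just after the snap; pressed nearly all the way in means more than 0.005.
- cup: White paper cup, 72 mm across, 85 mm tall. Origin: centre of its underside. Leave alone.
- lighter: Amber lighter lying flat, 78 x 24 x 12 mm. Origin: on its underside near the middle. Leave alone.
- elbow: Copper pipe elbow lying flat, 22 mm pipe, legs 45 mm along its x and 40 mm along its y. Origin: under the corner. Leave alone.
Not all that is in view belongs to the job. Several things look just like the coupler: the one meant starts farthest from the robot's base.

How it is judged:
By the outcome, as a careful person would: the job done as asked, in the order asked, and still so for the second after the job is handed in, while the arm keeps its last pose, push and grip.
It also fails if it takes over 58 s, if anything falls off the work surface, if the arm or the gripper's body presses on something with over 40 N, if the wrist force passes 120 N, or if a joint passes its speed limit or range.

## Working session

There is one attempt and no reset: what is moved stays moved. The work goes in short steps, Python scripts to look and compute and a tool call to move; the robot and the scene stay as the last step left them, time stands still between calls to the robot, and variables do not carry over. Pictures are saved under pics/ and viewed, about 8 in all and at most 12, crops included, and the job is handed in when it is done.

Besides the shell and the picture viewer there is one more tool, called as a command line: name --argument value ..., lists and objects as JSON in quotes. send_rows: Moves the arm, as the interface text tells. Its arguments: {"type":"object","properties":{"moves":{"type":"array","items":{"type":"object","properties":{"dx":{"type":"number","minimum":-1,"maximum":1},"dy":{"type":"number","minimum":-1,"maximum":1},"dz":{"type":"number","minimum":-1,"maximum":1},"wx":{"type":"number","minimum":-1,"maximum":1},"wy":{"type":"number","minimum":-1,"maximum":1},"wz":{"type":"number","minimum":-1,"maximum":1},"jaw":{"type":"number"}}}},"force":{"type":"number"}},"required":["moves"]}

```bash
mkdir -p pics
cat > h.py <<'E'
import numpy as np, cv2
from bench import manip, imaging
from scipy.spatial.transform import Rotation as Ro
def cap(n):
    c=imaging.capture(n); return c
def world(c,u,v,d=None):
    K=np.array(c["intrinsics"]);R=np.array(c["R"]);t=np.array(c["t"])
    if d is None: d=c["depth"][int(v),int(u)]
    p=np.linalg.inv(K)@np.array([u,v,1.])*d
    return R.T@(p-t)
def plane(c,u,v,z):
    K=np.array(c["intrinsics"]);R=np.array(c["R"]);t=np.array(c["t"])
    r=R.T@np.linalg.inv(K)@np.array([u,v,1.]); o=-R.T@t
    return o+r*(z-o[2])/r[2]
def cloud(c):
    K=np.array(c["intrinsics"]);R=np.array(c["R"]);t=np.array(c["t"])
    v,u=np.mgrid[0:480,0:640]; d=c["depth"]
    P=np.stack([(u-K[0,2])/K[0,0]*d,(v-K[1,2])/K[1,1]*d,d],-1)
    W=(P-t)@R; W[d<=0]=np.nan
    return W
def proj(c,X):
    p=np.array(c["intrinsics"])@(np.array(c["R"])@np.array(X,float)+np.array(c["t"])); return p[:2]/p[2]
E
python3 - <<'E'
from h import *
o=manip.get_obs(); print(o, manip.hold_point_z)
for n in("scene","side","wrist"):
    c=cap(n); cv2.imwrite(f"pics/{n}0.png",c["pixels"]); R=np.array(c["R"]);print(n,(-R.T@np.array(c["t"])).round(),R[2].round(2),c["intrinsics"][0])
E
```

```text
{'time': 0.0, 'joint_pos': array([-0.02645252,  0.61591281, -0.01257613,  1.42490247,  0.00807568,
        1.10337472, -0.04034506]), 'joint_velocities': array([ 4.58160751e-04, -3.19791421e-04, -1.30094819e-04, -8.30122195e-05,
       -1.76852569e-03, -4.52846280e-04, -1.06433646e-03]), 'joint_efforts': array([ 5.37042069e-04, -4.58937871e+01,  2.08912762e-01, -1.65743172e+01,
       -6.11085235e-02,  2.03703978e-02,  2.53581929e-04]), 'tool_pos': array([ 6.49209716e+02, -3.71077112e-02,  2.17484250e+02]), 'eef_rot': array([-1.57334354e+00, -3.77360296e-05, -1.57076614e+00]), 'ft_force': array([-0.14790602,  0.28758558,  0.07946614]), 'wrist_torque': array([-0.00891235,  0.00286346,  0.03418925]), 'grip_width': 93.08702793921212} 18.8
scene [ 936. -628.  654.] [-0.43  0.65 -0.62] [434.24352921   0.         307.20364617]
side [137. 527. 783.] [ 0.43 -0.54 -0.72] [523.57718927   0.         317.17320581]
wrist [650.  69. 385.] [-0.   -0.25 -0.97] [364.49671849   0.         321.18946954]
```

View pics/scene0.png

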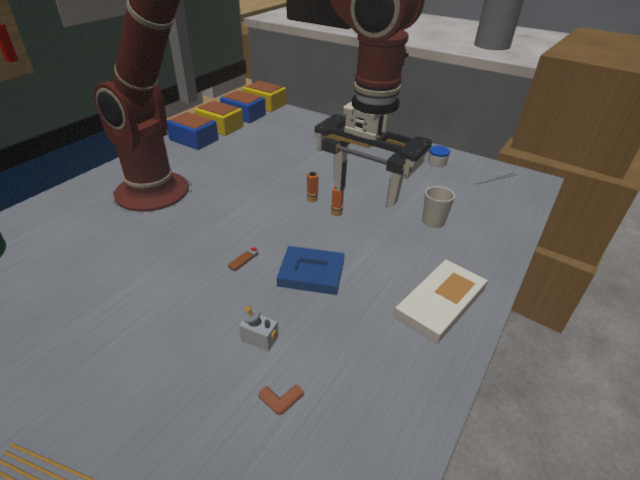

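View pics/side0.png

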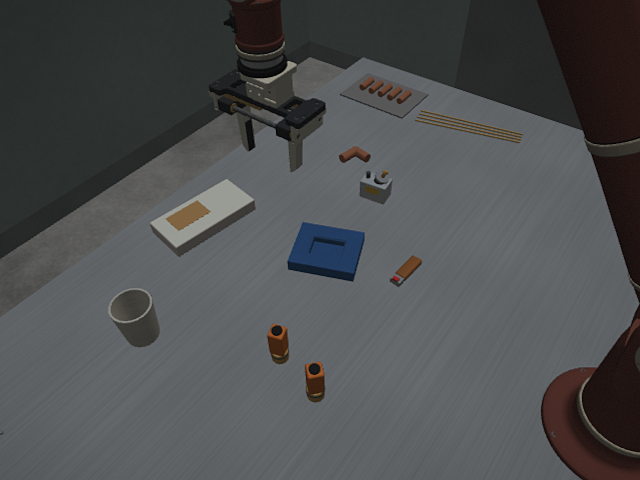

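The scene view shows two orange coupler look-alikes, at (313,187) and (337,202); in the side view they are at (278,342) and (315,380). The dock is at (311,270), the block at (260,330), the lighter at (243,259), the elbow at (281,398) and the cup at (437,207). Next I'll measure them.

```bash
cat > m.py <<'E'
from h import *
cs={n:cap(n) for n in("scene","side")}
for n,c in cs.items():
    hsv=cv2.cvtColor(c["pixels"],cv2.COLOR_BGR2HSV); W=cloud(c)
    for nm,lo,hi in(("orange",(3,120,60),(22,255,255)),("blue",(100,130,40),(125,255,255))):
        m=cv2.inRange(hsv,lo,hi); m[~((W[...,0]>300)&(W[...,0]<1000)&(abs(W[...,1])<500)&(W[...,2]<150))]=0
        k,l,s,ce=cv2.connectedComponentsWithStats(m)
        for i in range(1,k):
            if s[i,4]<40: continue
            P=W[l==i]; P=P[~np.isnan(P[:,0])]
            print(n,nm,ce[i].round(),s[i,4],"med",np.median(P,0).round(),"zmax",np.percentile(P[:,2],97).round())
            if P[:,2].max()>15:
                top=P[P[:,2]>np.percentile(P[:,2],97)-4]
                if nm=="blue":
                    r=cv2.minAreaRect(P[P[:,2]>20][:,:2].astype(np.float32)); print("   rect",r)
                else: print("   top",top.mean(0).round(1),len(top))
    # block: everything raised near
    g=W[...,2]
    sel=(g>38)&(g<100)&(W[...,0]>400)&(W[...,0]<900)&(abs(W[...,1])<450)
    k,l,s,ce=cv2.connectedComponentsWithStats(sel.astype(np.uint8))
    for i in range(1,k):
        if s[i,4]>30:
            P=W[l==i]; print(n,"raised",ce[i].round(),s[i,4],np.median(P,0).round(1),P.max(0).round(),P.min(0).round())
E
python3 m.py
```

```text
scene orange [312. 184.] 212 med [399. 212.  55.] zmax 79.0
   top [396.3 214.6  78.2] 29
scene orange [337. 199.] 191 med [486. 192.  52.] zmax 78.0
   top [484.4 192.2  76.4] 23
scene orange [240. 260.] 181 med [408. -97.  12.] zmax 15.0
   top [407.5 -94.2  12.7] 145
scene orange [454. 288.] 586 med [840.  70.  31.] zmax 33.0
   top [839.2  70.2  31.5] 569
scene orange [280. 398.] 595 med [ 694. -329.   21.] zmax 24.0
   top [ 688.2 -322.    21.9] 373
scene blue [311. 267.] 1901 med [557. -31.  25.] zmax 28.0
   rect ((557.084716796875, -31.84156036376953), (128.7299346923828, 110.75953674316406), 22.26437759399414)
scene raised [315. 181.] 94 [404.7 217.5  60.5] [413. 228.  83.] [400. 204.  39.]
scene raised [337. 196.] 167 [486.9 192.6  59.1] [498. 215.  82.] [472. 186.  38.]
scene raised [438. 201.] 777 [709.4 294.7  69.2] [743. 347.  88.] [672. 272.  38.]
scene raised [258. 323.] 708 [ 576.7 -241.7   46.4] [ 609. -213.   80.] [ 548. -261.   38.]
side orange [354. 153.] 181 med [ 687. -320.   21.] zmax 25.0
   top [ 683.5 -318.    23.2] 80
side orange [371. 190.] 62 med [ 571. 
[... 220 characters left out ...]
89.4  13.3] 228
side orange [278. 342.] 448 med [473. 211.  62.] zmax 81.0
   top [478.  203.4  79.4] 106
side orange [313. 376.] 231 med [389. 227.  78.] zmax 82.0
   top [389.7 222.1  79.7] 108
side blue [326. 251.] 3102 med [551. -24.  25.] zmax 28.0
   rect ((553.1650390625, -30.196311950683594), (129.65069580078125, 112.88532257080078), 22.738628387451172)
side raised [377. 180.] 470 [ 564.8 -230.6   47.3] [ 606. -212.   80.] [ 540. -261.   38.]
side raised [133. 311.] 1627 [711.1 309.8  67.7] [741. 345.  89.] [670. 274.  38.]
side raised [278. 338.] 483 [475.1 208.5  73.1] [495. 218.  86.] [465. 186.  38.]
side raised [307. 369.] 39 [403.2 224.2  77.5] [408. 230.  82.] [400. 216.  38.]
```

```bash
cat >> h.py <<'E'
def tool(o=None):
    o=o or manip.get_obs(); return np.array(o["tool_pos"]),Ro.from_euler("xyz",o["eef_rot"])
def plan(p1,R1,n,p0=None,R0=None):
    if p0 is None: p0,R0=tool()
    tot=(R0.inv()*R1).as_rotvec()
    print("dist",np.linalg.norm(p1-p0).round(1),"ang",np.degrees(np.linalg.norm(tot)).round(1),"rows",n)
    w=np.degrees(tot)/n/45
    for i in range(n):
        Ri=R0*Ro.from_rotvec(tot*i/n); d=Ri.inv().apply((np.array(p1)-p0)/n)/500
        print("dx %.4f dy %.4f dz %.4f wx %.3f wy %.3f wz %.3f"%(*d,*w))
def down(yaw_open):  # tool down, jaw axis z at yaw_open deg
    a=np.radians(yaw_open); z=np.array([np.cos(a),np.sin(a),0]); y=np.array([0,0,-1.]); x=np.cross(y,z)
    return Ro.from_matrix(np.stack([x,y,z],1))
E
python3 - <<'E'
from h import *
ims=[]
for n in("scene","side"):
    c=cap(n);W=cloud(c)
    def rect(x,y,r,z0,z1):
        m=(np.hypot(W[...,0]-x,W[...,1]-y)<r)&(W[...,2]>z0)&(W[...,2]<z1)
        P=W[m]; return len(P),cv2.minAreaRect(P[:,:2].astype(np.float32)),P.mean(0).round(1)
    print(n,"block",rect(572,-235,60,41,50)); print(n,"block hi",rect(572,-235,60,56,90))
    print(n,"coup",rect(481,198,30,72,84)); 
    u,v=proj(c,[572,-235,40]).astype(int); ims.append(cv2.resize(c["pixels"][v-40:v+40,u-50:u+50],(400,320),interpolation=cv2.INTER_CUBIC))
    u,v=proj(c,[440,205,40]).astype(int); ims.append(cv2.resize(c["pixels"][v-40:v+40,u-50:u+50],(400,280),interpolation=cv2.INTER_CUBIC))
cv2.imwrite("pics/crop1.png",np.hstack([np.vstack(ims[:2]),np.vstack(ims[2:])]))
E
```

```text
scene block (398, ((576.0556640625, -236.81581115722656), (59.71612548828125, 40.90431213378906), 9.126256942749023), array([ 583.6, -240.7,   45.3]))
scene block hi (207, ((574.2950439453125, -240.86822509765625), (30.606304168701172, 46.42184829711914), 79.56827545166016), array([ 568.2, -239.3,   63.6]))
scene coup (36, ((484.9775390625, 196.0702362060547), (25.233469009399414, 13.418916702270508), 6.9741530418396), array([484.1, 193.4,  76.4]))
side block (250, ((572.2281494140625, -235.9652862548828), (61.009700775146484, 44.192291259765625), 5.971395969390869), array([ 571.1, -229.4,   45.8]))
side block hi (154, ((568.4805908203125, -233.41659545898438), (46.73269271850586, 32.394065856933594), 28.25194549560547), array([ 562.1, -235.4,   63.6]))
side coup (242, ((480.6138610839844, 201.78514099121094), (26.308300018310547, 28.519573211669922), 16.69504165649414), array([478.3, 204.2,  79.2]))
```

View pics/crop1.png

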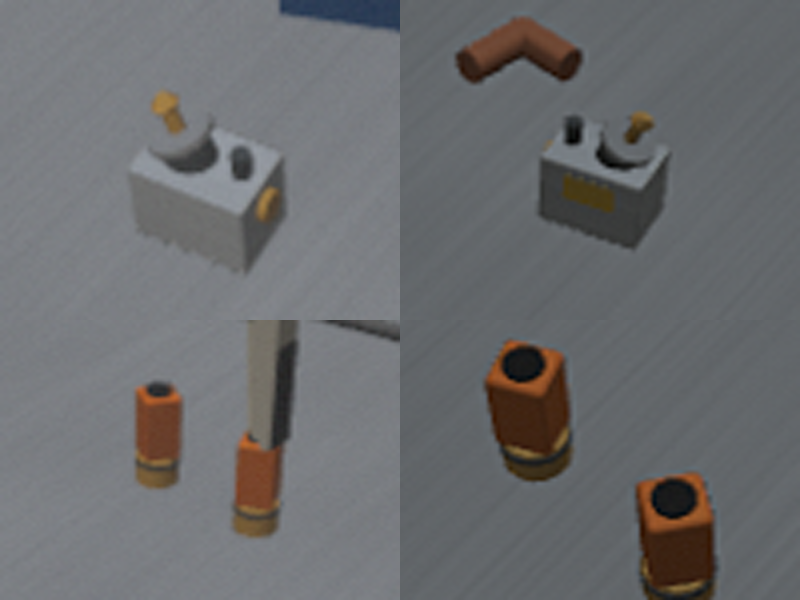

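Look-alikes for the coupler are the one at scene (313,187), (393,218) mm, about 449 mm from the base, and the one at (337,202), (481,199) mm, about 522 mm. The farther one, at (337,202), is the one to use. In the crop the block's nipple leans toward the robot, and the block's yaw is about 8°. I'll go to the block first.

Run:
```python
from h import *
plan(np.array([574,-236,180.]),down(-82),8)
```

```text
dist 250.8 ang 82.0 rows 8
dx 0.0590 dy 0.0096 dz -0.0189 wx 0.000 wy 0.228 wz 0.000
dx 0.0614 dy 0.0096 dz -0.0081 wx 0.000 wy 0.228 wz 0.000
dx 0.0619 dy 0.0096 dz 0.0029 wx 0.000 wy 0.228 wz 0.000
dx 0.0604 dy 0.0096 dz 0.0139 wx 0.000 wy 0.228 wz 0.000
dx 0.0570 dy 0.0096 dz 0.0244 wx 0.000 wy 0.228 wz 0.000
dx 0.0517 dy 0.0096 dz 0.0342 wx 0.000 wy 0.228 wz 0.000
dx 0.0448 dy 0.0096 dz 0.0428 wx 0.000 wy 0.228 wz 0.000
dx 0.0365 dy 0.0096 dz 0.0501 wx 0.000 wy 0.228 wz 0.000
```

send_rows --moves '[{"dx": 0.059,"dy": 0.0096,"dz": -0.019,"wy": 0.228,"jaw": -1},{"dx": 0.0614,"dy": 0.0096,"dz": -0.008,"wy": 0.228,"jaw": -1},{"dx": 0.062,"dy": 0.0096,"dz": 0.003,"wy": 0.228,"jaw": -1},{"dx": 0.0604,"dy": 0.0096,"dz": 0.014,"wy": 0.228,"jaw": -1},{"dx": 0.057,"dy": 0.0096,"dz": 0.0244,"wy": 0.228,"jaw": -1},{"dx": 0.0517,"dy": 0.0096,"dz": 0.034,"wy": 0.228,"jaw": -1},{"dx": 0.0448,"dy": 0.0096,"dz": 0.043,"wy": 0.228,"jaw": -1},{"dx": 0.0365,"dy": 0.0096,"dz": 0.05,"wy": 0.228,"jaw": -1}]'

```text
schema error: expected keys dx, dy, dz, wx, wy, wz, jaw
```

Run:
```python
from h import *
print(tool()[0],tool()[1].as_matrix().round(3))
c=cap("wrist");W=cloud(c);cv2.imwrite("pics/w1.png",c["pixels"])
m=(W[...,2]>41)&(W[...,2]<49)&(np.hypot(W[...,0]-574,W[...,1]+236)<60)
P=W[m];print(len(P),cv2.minAreaRect(P[:,:2].astype(np.float32)),P.mean(0))
plan(np.array([574,-236,180.]),down(-82),2)
```

```text
[6.49818845e+02 1.99640734e-03 2.18366277e+02] [[-0.    -0.001  1.   ]
 [-1.     0.    -0.   ]
 [-0.    -1.    -0.001]]
994 ((575.7191772460938, -232.7130126953125), (60.37764358520508, 37.199119567871094), 7.093093395233154) [ 579.98506427 -224.4869878    45.55980684]
dist 250.9 ang 82.0 rows 2
dx 0.2360 dy 0.0385 dz -0.0759 wx 0.000 wy 0.911 wz 0.000
dx 0.2279 dy 0.0385 dz 0.0976 wx 0.000 wy 0.911 wz 0.000
```

View pics/w1.png

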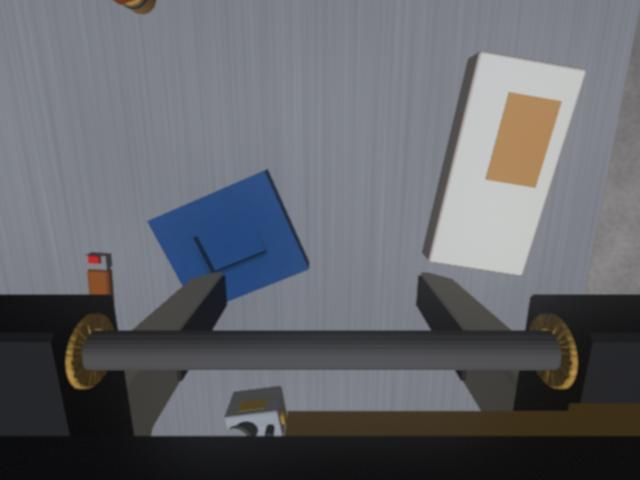

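The move was refused because every key has to be present, so this wrist picture is still from the start pose. It shows the dock at (230,235) and the block at (257,412). I'll resend with all keys.

send_rows --moves '[{"dx": 0.059,"dy": 0.0096,"dz": -0.019,"wx": 0,"wy": 0.228,"wz": 0,"jaw": -1},{"dx": 0.0614,"dy": 0.0096,"dz": -0.008,"wx": 0,"wy": 0.228,"wz": 0,"jaw": -1},{"dx": 0.062,"dy": 0.0096,"dz": 0.003,"wx": 0,"wy": 0.228,"wz": 0,"jaw": -1},{"dx": 0.0604,"dy": 0.0096,"dz": 0.014,"wx": 0,"wy": 0.228,"wz": 0,"jaw": -1},{"dx": 0.057,"dy": 0.0096,"dz": 0.0244,"wx": 0,"wy": 0.228,"wz": 0,"jaw": -1},{"dx": 0.0517,"dy": 0.0096,"dz": 0.034,"wx": 0,"wy": 0.228,"wz": 0,"jaw": -1},{"dx": 0.0448,"dy": 0.0096,"dz": 0.043,"wx": 0,"wy": 0.228,"wz": 0,"jaw": -1},{"dx": 0.0365,"dy": 0.0096,"dz": 0.05,"wx": 0,"wy": 0.228,"wz": 0,"jaw": -1}]'

```text
time: 1.4
tool_pos: [570.0, -236.3, 179.0]
eef_rot: [-1.574, 0.004, -3.042]
ft_force: [0.4, -0.2, 0.3]
grip_width: 93.0
```

Run:
```python
from h import *
print(tool()[0],tool()[1].as_matrix().round(3))
c=cap("wrist");W=cloud(c);cv2.imwrite("pics/w1.png",c["pixels"])
m=(W[...,2]>41)&(W[...,2]<49)&(np.hypot(W[...,0]-574,W[...,1]+236)<60)
P=W[m];print(len(P),cv2.minAreaRect(P[:,:2].astype(np.float32)),P.mean(0))
m=(W[...,2]>4)&(W[...,2]<49)&(np.hypot(W[...,0]-574,W[...,1]+236)<60)
P=W[m];print(len(P),cv2.minAreaRect(P[:,:2].astype(np.float32)),P.mean(0))
plan(np.array([574,-236,180.]),down(-82),2)
```

```text
[ 570.00585326 -236.26596139  178.99547802] [[-0.995  0.004  0.1  ]
 [-0.1    0.004 -0.995]
 [-0.004 -1.    -0.004]]
2041 ((575.930419921875, -235.95223999023438), (59.622520446777344, 40.01582336425781), 8.22753620147705) [ 583.9736898  -234.91127237   45.78594717]
2269 ((577.8817138671875, -235.4687957763672), (63.623313903808594, 40.41429138183594), 8.22753620147705) [ 586.22220651 -234.52985733   44.28845133]
dist 9.8 ang 3.0 rows 2
dx -0.0078 dy -0.0015 dz -0.0058 wx -0.001 wy -0.033 wz -0.000
dx -0.0079 dy -0.0015 dz -0.0056 wx -0.001 wy -0.033 wz -0.000
```

View pics/w1.png

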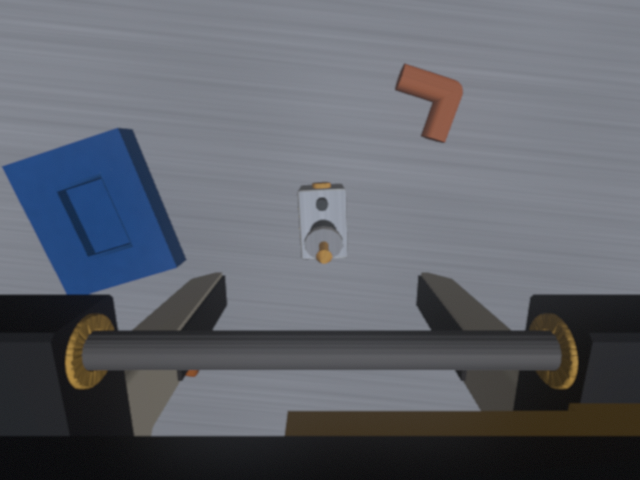

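The wrist view shows the block at (323,223) between the open fingers, with the nipple at (324,253) toward the robot. That puts it at (575.5,-236), yaw 8.2°. I'll descend to grip the 40 mm sides.

Run:
```python
from h import *
plan(np.array([575.5,-236,20.]),down(-81.8),4)
```

```text
dist 158.9 ang 3.2 rows 4
dx -0.0046 dy 0.0793 dz -0.0029 wx -0.000 wy -0.017 wz -0.000
dx -0.0046 dy 0.0793 dz -0.0028 wx -0.000 wy -0.017 wz -0.000
dx -0.0047 dy 0.0793 dz -0.0028 wx -0.000 wy -0.017 wz -0.000
dx -0.0047 dy 0.0793 dz -0.0027 wx -0.000 wy -0.017 wz -0.000
```

send_rows --moves '[{"dx": -0.005,"dy": 0.079,"dz": -0.001,"wx": 0,"wy": -0.017,"wz": 0,"jaw": -1},{"dx": -0.005,"dy": 0.079,"dz": -0.001,"wx": 0,"wy": -0.017,"wz": 0,"jaw": -1},{"dx": -0.005,"dy": 0.079,"dz": -0.001,"wx": 0,"wy": -0.017,"wz": 0,"jaw": -1},{"dx": -0.005,"dy": 0.07,"dz": -0.001,"wx": 0,"wy": -0.017,"wz": 0,"jaw": -1},{"dx": 0,"dy": 0,"dz": 0,"wx": 0,"wy": 0,"wz": 0,"jaw": -1}]'

```text
time: 2.08
tool_pos: [579.2, -240.9, 22.7]
eef_rot: [-1.567, 0.005, -2.995]
ft_force: [0.3, -0.1, 0.2]
grip_width: 92.9
```

Run:
```python
from h import *
print(tool()[0])
plan(np.array([575.5,-236,20.]),down(-81.8),1)
```

```text
[ 579.16275429 -240.9402686    22.68674798]
dist 6.7 ang 0.4 rows 1
dx 0.0058 dy 0.0053 dz -0.0109 wx -0.004 wy 0.004 wz -0.007
```

send_rows --moves '[{"dx": 0.006,"dy": 0.005,"dz": -0.011,"wx": -0.004,"wy": 0.004,"wz": -0.007,"jaw": -1},{"dx": 0,"dy": 0,"dz": 0,"wx": 0,"wy": 0,"wz": 0,"jaw": 0.1},{"dx": 0,"dy": 0,"dz": 0,"wx": 0,"wy": 0,"wz": 0,"jaw": 1},{"dx": 0,"dy": 0,"dz": 0,"wx": 0,"wy": 0,"wz": 0,"jaw": 1},{"dx": 0,"dy": 0,"dz": 0,"wx": 0,"wy": 0,"wz": 0,"jaw": 1},{"dx": 0,"dy": 0,"dz": 0,"wx": 0,"wy": 0,"wz": 0,"jaw": 1}]' --force 35

```text
time: 2.82
tool_pos: [578.6, -237.2, 26.0]
eef_rot: [-1.566, 0.008, -2.998]
ft_force: [-0.8, 0.5, -0.2]
grip_width: 48.1
```

Run:
```python
from h import *
o=manip.get_obs();print(o["time"],tool(o)[0],o["grip_width"],o["ft_force"])
p,R=tool();print(R.as_matrix().round(3))
plan(p+[0,0,60.],R,2)
```

```text
2.825 [ 578.64358567 -237.17301433   25.99745214] 48.08329318743044 [-0.83341625  0.49868386 -0.15666861]
[[-0.99   0.009  0.143]
 [-0.143 -0.004 -0.99 ]
 [-0.008 -1.     0.005]]
dist 60.0 ang 0.0 rows 2
dx -0.0005 dy -0.0600 dz 0.0003 wx 0.000 wy 0.000 wz 0.000
dx -0.0005 dy -0.0600 dz 0.0003 wx 0.000 wy 0.000 wz 0.000
```

send_rows --moves '[{"dx": 0.003,"dy": 0.012,"dz": 0,"wx": -0.006,"wy": 0,"wz": -0.01,"jaw": -0.1},{"dx": 0,"dy": 0,"dz": 0,"wx": 0,"wy": 0,"wz": 0,"jaw": -0.1}]'

```text
time: 3.08
tool_pos: [576.9, -237.4, 19.4]
eef_rot: [-1.571, -0.001, -2.998]
ft_force: [-1.4, -0.4, 0.1]
grip_width: 51.0
```

Run:
```python
from h import *
import time
for i in range(4):
    o=manip.get_obs();print(o["time"],tool(o)[0],o["grip_width"],o["ft_force"],np.round(o["joint_velocities"],3)); cap("wrist")
plan(np.array([575.5,-236,20.]),down(-81.8),1)
```

```text
3.075 [ 576.91841399 -237.44424212   19.42819274] 50.95257598249272 [-1.40069015 -0.42572439  0.07040969] [-0.    -0.01   0.001 -0.006 -0.001 -0.     0.   ]
3.125 [ 577.18622727 -237.4968736    19.70123941] 50.92299213678413 [0.65097342 1.2032107  0.24924859] [-0.002 -0.008  0.001 -0.005  0.001 -0.001 -0.   ]
3.175 [ 577.34641714 -237.55409687   19.91912293] 51.02299543889966 [ 0.21201009 -0.05163665 -1.50802309] [ 0.    -0.005  0.002 -0.002 -0.002  0.    -0.   ]
3.225 [ 577.46536756 -237.56547505   20.05888094] 51.04962542101103 [ 1.15426737e+00 -4.98823315e-04  3.07001369e-02] [-0.    -0.005 -0.001 -0.003 -0.001 -0.001 -0.   ]
dist 2.5 ang 0.1 rows 1
dx 0.0035 dy 0.0003 dz -0.0036 wx -0.001 wy 0.001 wz -0.001
```

send_rows --moves '[{"dx": 0.003,"dy": 0,"dz": -0.003,"wx": 0,"wy": 0,"wz": 0,"jaw": 1},{"dx": 0,"dy": 0,"dz": 0,"wx": 0,"wy": 0,"wz": 0,"jaw": 1},{"dx": 0,"dy": 0,"dz": 0,"wx": 0,"wy": 0,"wz": 0,"jaw": 1},{"dx": 0,"dy": 0,"dz": 0,"wx": 0,"wy": 0,"wz": 0,"jaw": 1},{"dx": 0,"dy": -0.06,"dz": 0,"wx": 0,"wy": 0,"wz": 0,"jaw": 1},{"dx": 0,"dy": -0.06,"dz": 0,"wx": 0,"wy": 0,"wz": 0,"jaw": 1},{"dx": 0,"dy": 0,"dz": 0,"wx": 0,"wy": 0,"wz": 0,"jaw": 1}]'

```text
time: 4.15
tool_pos: [573.0, -234.5, 78.1]
eef_rot: [-1.574, -0.006, -2.998]
ft_force: [0.6, 0.4, -4.4]
grip_width: 39.4
```

Run:
```python
from h import *
o=manip.get_obs();p,R=tool(o);print(o["time"],p,o["grip_width"],o["ft_force"]);print(R.as_matrix().round(3))
c=cap("wrist");W=cloud(c)
m=(np.hypot(W[...,0]-p[0],W[...,1]-p[1])<45)&(W[...,2]>p[2]-30)&(abs(((W-p)@R.as_matrix())[...,2])<19)
print(np.histogram(W[m][:,2]-p[2],bins=np.arange(-30,70,4)))
mm=m&(abs(W[...,2]-p[2]-25)<5); L=(W[mm]-p)@R.as_matrix(); print(L.min(0).round(1),L.max(0).round(1),np.median(L,0).round(2),len(L))
# dock
for n in("scene","side"):
    c=cap(n);W=cloud(c);hsv=cv2.cvtColor(c["pixels"],cv2.COLOR_BGR2HSV);b=cv2.inRange(hsv,(100,130,40),(125,255,255))>0
    for z0,z1 in((20,30),(6,15)):
        P=W[b&(W[...,2]>z0)&(W[...,2]<z1)&(np.hypot(W[...,0]-555,W[...,1]+31)<(95 if z0>15 else 40))]
        print(n,cv2.minAreaRect(P[:,:2].astype(np.float32)),P.mean(0))
```

```text
4.15 [ 573.04559818 -234.54240395   78.11445107] 39.420739995029514 [ 0.61410545  0.3507725  -4.44652216]
[[-0.99  -0.006  0.143]
 [-0.143  0.003 -0.99 ]
 [ 0.006 -1.    -0.003]]
(array([   0,    0,    0,   72,   84,   75,   84,   85,  120,  174,  204,
        403,  332, 4712, 1819,  461,  725,  595,   47,  211,  141,  517,
        179,    0]), array([-30, -26, -22, -18, -14, -10,  -6,  -2,   2,   6,  10,  14,  18,
        22,  26,  30,  34,  38,  42,  46,  50,  54,  58,  62,  66]))
[-30.3 -30.1 -19. ] [ 30.2 -20.2  19. ] [-13.93 -25.67   0.88] 6646
scene ((557.5399780273438, -32.544891357421875), (128.9937286376953, 110.37757110595703), 22.68271255493164) [563.33915312 -36.17805997  25.41926338]
scene ((552.6494140625, -24.27202606201172), (61.51802062988281, 33.68375778198242), 22.10222053527832) [552.23206302 -23.39738005  10.99492164]
side ((553.4946899414062, -30.359909057617188), (130.36195373535156, 112.29470825195312), 22.667434692382812) [550.85069568 -27.17460795  25.86360728]
side ((557.89111328125, -36.62250518798828), (61.10974884033203, 37.133872985839844), 23.066551208496094) [557.90485274 -36.61672512  11.21521258]
```

Run:
```python
from h import *
plan(np.array([555.5,-31.5,100.]),down(-67.4),5)
```

```text
dist 203.7 ang 14.4 rows 5
dx -0.0054 dy -0.0094 dz -0.0808 wx 0.002 wy -0.064 wz 0.003
dx -0.0095 dy -0.0096 dz -0.0804 wx 0.002 wy -0.064 wz 0.003
dx -0.0135 dy -0.0097 dz -0.0798 wx 0.002 wy -0.064 wz 0.003
dx -0.0175 dy -0.0098 dz -0.0790 wx 0.002 wy -0.064 wz 0.003
dx -0.0215 dy -0.0099 dz -0.0780 wx 0.002 wy -0.064 wz 0.003
```

send_rows --moves '[{"dx": -0.005,"dy": -0.01,"dz": -0.08,"wx": 0,"wy": -0.064,"wz": 0,"jaw": 1},{"dx": -0.01,"dy": -0.01,"dz": -0.08,"wx": 0,"wy": -0.064,"wz": 0,"jaw": 1},{"dx": -0.0135,"dy": -0.01,"dz": -0.08,"wx": 0,"wy": -0.064,"wz": 0,"jaw": 1},{"dx": -0.0175,"dy": -0.01,"dz": -0.079,"wx": 0,"wy": -0.064,"wz": 0,"jaw": 1},{"dx": -0.021,"dy": -0.01,"dz": -0.078,"wx": 0,"wy": -0.064,"wz": 0,"jaw": 1},{"dx": 0,"dy": 0,"dz": 0,"wx": 0,"wy": 0,"wz": 0,"jaw": 1}]'

```text
time: 5.05
tool_pos: [548.5, -25.1, 91.5]
eef_rot: [-1.59, -0.025, -2.739]
ft_force: [0.5, -0.8, -4.9]
grip_width: 39.4
```

```bash
cat > dock.py <<'E'
from h import *
o=manip.get_obs();p,R=tool(o);print(o["time"],p,o["grip_width"],o["ft_force"]);print(R.as_matrix().round(3))
c=cap("wrist");W=cloud(c);cv2.imwrite("pics/w2.png",c["pixels"]);hsv=cv2.cvtColor(c["pixels"],cv2.COLOR_BGR2HSV);b=cv2.inRange(hsv,(100,130,30),(125,255,255))>0
P=W[b&(W[...,2]>21)&(W[...,2]<30)&(np.hypot(W[...,0]-555,W[...,1]+31)<95)]
print("dock",len(P),cv2.minAreaRect(P[:,:2].astype(np.float32)),P[:,2].mean())
L=(W-p)@R.as_matrix(); mm=(abs(L[...,1]+25)<5)&(abs(L[...,0])<45)&(abs(L[...,2])<19.2)
r=cv2.minAreaRect(W[mm][:,:2].astype(np.float32)); print("blk",mm.sum(),r,L[mm].min(0).round(1),L[mm].max(0).round(1),np.median(L[mm],0).round(1))
plan(np.array([555.5,-31.5,100.]),down(-67.4),1)
E
python3 dock.py
```

```text
5.05 [548.54374871 -25.09472115  91.46960398] 39.44614731448748 [ 0.48758781 -0.75472568 -4.89122225]
[[-0.92  -0.031  0.391]
 [-0.391  0.008 -0.92 ]
 [ 0.025 -0.999 -0.019]]
dock 15994 ((566.9259033203125, -25.757064819335938), (106.5008544921875, 109.7779541015625), 22.628446578979492) 25.862378023818003
blk 6760 ((550.0384521484375, -24.995086669921875), (61.58747863769531, 38.42718505859375), 23.170166015625) [-31.7 -30.  -19.2] [ 30.  -20.   19.2] [-14.1 -25.7   0.4]
dist 11.6 ang 1.8 rows 1
dx -0.0101 dy -0.0177 dz 0.0112 wx 0.021 wy 0.005 wz 0.034
```

View pics/w2.png

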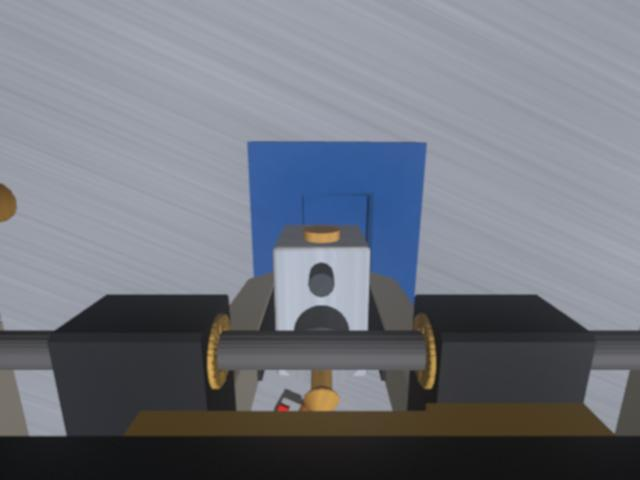

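The wrist view shows the dock's far edge at v≈142 and its side edges at u≈250 and 425, with the block held above it. The dock centre comes out at (556,-31), yaw 22.6°, which agrees with the other cameras. I'll align over it.

send_rows --moves '[{"dx": -0.01,"dy": -0.006,"dz": 0.011,"wx": 0.021,"wy": 0.005,"wz": 0.034,"jaw": 1},{"dx": 0,"dy": 0,"dz": 0,"wx": 0,"wy": 0,"wz": 0,"jaw": 1},{"dx": 0,"dy": 0,"dz": 0,"wx": 0,"wy": 0,"wz": 0,"jaw": 1}]'

```text
time: 5.48
tool_pos: [554.7, -35.8, 92.8]
eef_rot: [-1.568, -0.002, -2.754]
ft_force: [-0.5, 0.8, -4.0]
grip_width: 39.7
```

```bash
sed -i 's/plan(.*/plan(np.array([556,-30.8,56.]),down(-67.4),1)/' dock.py; python3 dock.py
```

```text
5.475 [554.65547778 -35.84397804  92.82696256] 39.727026480478656 [-0.47684987  0.80009177 -3.99519013]
[[-0.926 -0.     0.378]
 [-0.378 -0.003 -0.926]
 [ 0.002 -1.     0.003]]
dock 15002 ((571.1273803710938, -23.552406311035156), (96.57755279541016, 109.03472900390625), 22.702985763549805) 25.87264339657842
blk 6757 ((555.4615478515625, -35.442230224609375), (61.85260772705078, 38.390174865722656), 22.242759704589844) [-31.8 -30.  -19.2] [ 30.1 -20.   19.2] [-14.2 -25.7   0.4]
dist 37.3 ang 0.4 rows 1
dx -0.0063 dy 0.0738 dz -0.0088 wx -0.004 wy -0.008 wz 0.002
```

send_rows --moves '[{"dx": -0.003,"dy": 0.03,"dz": -0.005,"wx": 0,"wy": -0.008,"wz": 0,"jaw": 1},{"dx": -0.003,"dy": 0.03,"dz": -0.005,"wx": 0,"wy": 0,"wz": 0,"jaw": 1},{"dx": 0,"dy": 0,"dz": 0,"wx": 0,"wy": 0,"wz": 0,"jaw": 1},{"dx": 0,"dy": 0,"dz": 0,"wx": 0,"wy": 0,"wz": 0,"jaw": 1}]'

```text
time: 6.02
tool_pos: [555.2, -30.2, 59.8]
eef_rot: [-1.569, -0.003, -2.748]
ft_force: [0.1, 0.3, -2.9]
grip_width: 40.0
```

```bash
sed -i 's/plan(.*/plan(np.array([556,-30.3,48.]),down(-67.4),1)/' dock.py; python3 dock.py
```

```text
6.025 [555.21624848 -30.16240791  59.77906817] 40.02084247953918 [ 0.11563157  0.33199539 -2.88702879]
[[-0.923 -0.002  0.384]
 [-0.384 -0.003 -0.923]
 [ 0.003 -1.     0.002]]
dock 18765 ((575.7286987304688, -21.807174682617188), (86.83438873291016, 109.89679718017578), 22.559072494506836) 25.893370103755426
blk 6758 ((555.5108032226562, -29.969932556152344), (60.3602294921875, 38.398799896240234), 22.517454147338867) [-30.5 -30.  -19.2] [ 29.9 -20.   19.2] [-14.1 -25.7   0.4]
dist 11.8 ang 0.2 rows 1
dx -0.0017 dy 0.0236 dz 0.0012 wx -0.002 wy -0.000 wz 0.004
```

send_rows --moves '[{"dx": -0.001,"dy": 0.02,"dz": 0,"wx": 0,"wy": 0,"wz": 0.003,"jaw": 1},{"dx": 0,"dy": 0.012,"dz": 0,"wx": 0,"wy": 0,"wz": 0,"jaw": 1},{"dx": 0,"dy": 0.012,"dz": 0,"wx": 0,"wy": 0,"wz": 0,"jaw": 1},{"dx": 0,"dy": 0.005,"dz": 0,"wx": 0,"wy": 0,"wz": 0,"jaw": 1}]'

```text
time: 6.58
tool_pos: [556.1, -30.1, 34.2]
eef_rot: [-1.568, 0.001, -2.748]
ft_force: [0.1, -1.0, -3.8]
grip_width: 39.6
```

```bash
sed -i 's/plan(.*/plan(np.array([556,-30.3,30.]),down(-67.4),1)/' dock.py; python3 dock.py
```

```text
6.575 [556.11881698 -30.06277591  34.24088081] 39.59974906183452 [ 0.07859582 -0.95492834 -3.77760972]
[[-0.923  0.002  0.384]
 [-0.384 -0.002 -0.923]
 [-0.001 -1.     0.003]]
dock 24467 ((555.8643188476562, -29.842018127441406), (129.8978729248047, 109.5543212890625), 22.555652618408203) 25.888780870106874
blk 6731 ((557.4220581054688, -29.440147399902344), (63.353782653808594, 38.381553649902344), 22.574548721313477) [-33.1 -30.  -19.2] [ 30.2 -20.   19.2] [-14.2 -25.7   0.4]
dist 4.1 ang 0.2 rows 1
dx 0.0004 dy 0.0082 dz 0.0003 wx -0.003 wy -0.001 wz -0.001
```

send_rows --moves '[{"dx": 0,"dy": 0.01,"dz": 0,"wx": 0,"wy": 0,"wz": 0,"jaw": 1},{"dx": 0,"dy": 0.006,"dz": 0,"wx": 0,"wy": 0,"wz": 0,"jaw": 1},{"dx": 0,"dy": 0.006,"dz": 0,"wx": 0,"wy": 0,"wz": 0,"jaw": 1}]'

```text
time: 7.0
tool_pos: [556.9, -30.3, 30.0]
eef_rot: [-1.57, 0.003, -2.747]
ft_force: [-6.0, 0.2, 17.2]
grip_width: 40.0
```

```bash
python3 dock.py
```

```text
7.0 [556.86377283 -30.3086674   30.02882611] 39.98584191890481 [-6.04636896  0.22660889 17.16507722]
[[-0.923  0.004  0.385]
 [-0.385  0.    -0.923]
 [-0.003 -1.     0.001]]
dock 25684 ((556.10302734375, -29.827362060546875), (130.28872680664062, 109.55960845947266), 22.921417236328125) 25.90206120028593
blk 6749 ((558.9178466796875, -29.40645980834961), (64.18795013427734, 38.38437271118164), 22.531057357788086) [-34.4 -30.  -19.2] [ 29.8 -20.1  19.2] [-14.3 -25.8   0.4]
dist 0.9 ang 0.2 rows 1
dx 0.0016 dy 0.0001 dz -0.0007 wx -0.001 wy 0.000 wz -0.004
```

The wrist force shows about 21 N of reaction, and the block top sits 29.8 mm above the dock top, against 30 mm when home. It looks seated, so I'll release, rise and check.

send_rows --moves '[{"dx": 0,"dy": 0,"dz": 0,"wx": 0,"wy": 0,"wz": 0,"jaw": -1},{"dx": 0,"dy": 0,"dz": 0,"wx": 0,"wy": 0,"wz": 0,"jaw": -1},{"dx": 0,"dy": 0,"dz": 0,"wx": 0,"wy": 0,"wz": 0,"jaw": -1},{"dx": 0,"dy": -0.08,"dz": 0,"wx": 0,"wy": 0,"wz": 0,"jaw": -1},{"dx": 0,"dy": -0.1,"dz": 0,"wx": 0,"wy": 0,"wz": 0,"jaw": -1},{"dx": 0,"dy": -0.1,"dz": 0,"wx": 0,"wy": 0,"wz": 0,"jaw": -1},{"dx": 0,"dy": 0,"dz": 0,"wx": 0,"wy": 0,"wz": 0,"jaw": -1}]'

```text
time: 7.92
tool_pos: [558.5, -30.9, 174.5]
eef_rot: [-1.567, 0.007, -2.747]
ft_force: [0.6, -0.4, 0.0]
grip_width: 92.7
```

```bash
cat > seat.py <<'E'
from h import *
print(manip.get_obs()["time"],tool()[0],manip.get_obs()["ft_force"])
a=np.radians(22.6);u=np.array([np.cos(a),np.sin(a)]);w=np.array([-u[1],u[0]])
for n in("wrist","scene","side"):
    c=cap(n);W=cloud(c);hsv=cv2.cvtColor(c["pixels"],cv2.COLOR_BGR2HSV);b=cv2.inRange(hsv,(100,130,30),(125,255,255))>0
    q=W[...,:2]-[556,-30.2]; x=q@u;y=q@w
    D=W[b&(W[...,2]>20)&(W[...,2]<31)&(abs(x)<62)&(abs(y)<52)]
    T=W[(abs(W[...,2]-55.5)<4)&(abs(x)<36)&(abs(y)<28)]
    for k,P in(("dock",D),("top",T)):
        if len(P)<50: print(n,k,len(P));continue
        A=np.c_[(P[:,:2]-[556,-30.2]),np.ones(len(P))];s=np.linalg.lstsq(A,P[:,2],rcond=None)[0]
        for _ in range(3):
            g=abs(A@s-P[:,2])<1; s=np.linalg.lstsq(A[g],P[g][:,2],rcond=None)[0]
        print(n,k,g.sum(),"z0 %.2f tilt deg"%s[2],np.degrees(s[:2]).round(2),cv2.minAreaRect(P[g][:,:2].astype(np.float32)))
E
python3 seat.py
```

```text
7.925 [558.49150537 -30.92764032 174.50968921] [ 0.61235501 -0.3857452   0.00883513]
wrist dock 9854 z0 25.87 tilt deg [ 0.09 -0.02] ((555.8701171875, -30.25000762939453), (123.69597625732422, 103.98098754882812), 22.601102828979492)
wrist top 1720 z0 55.81 tilt deg [ 0.21 -0.14] ((557.3135375976562, -30.090621948242188), (59.22019958496094, 39.58470153808594), 22.306365966796875)
scene dock 669 z0 25.71 tilt deg [-0.03  0.06] ((556.0091552734375, -30.305511474609375), (124.01783752441406, 103.71379852294922), 22.69850730895996)
scene top 131 z0 55.61 tilt deg [-0.37  0.39] ((557.7612915039062, -31.088054656982422), (59.43003845214844, 39.75352096557617), 23.070056915283203)
side dock 773 z0 26.15 tilt deg [ 0.06 -0.03] ((555.9150390625, -30.083084106445312), (123.93405151367188, 103.66731262207031), 22.64741325378418)
side top 171 z0 55.99 tilt deg [-0.04  0.15] ((554.0205688476562, -31.266948699951172), (59.01866912841797, 40.89158630371094), 21.964872360229492)
```

The block is home: its top is 29.9 mm above the dock top in all three views, with under 0.5° of tilt. Next is the coupler.

Run:
```python
from h import *
plan(np.array([484,198,190.]),down(-77),5)
```

```text
dist 239.7 ang 9.6 rows 5
dx -0.0089 dy -0.0080 dz -0.0951 wx 0.000 wy 0.043 wz 0.001
dx -0.0057 dy -0.0081 dz -0.0954 wx 0.000 wy 0.043 wz 0.001
dx -0.0025 dy -0.0081 dz -0.0955 wx 0.000 wy 0.043 wz 0.001
dx 0.0007 dy -0.0081 dz -0.0955 wx 0.000 wy 0.043 wz 0.001
dx 0.0039 dy -0.0081 dz -0.0954 wx 0.000 wy 0.043 wz 0.001
```

send_rows --moves '[{"dx": -0.009,"dy": -0.008,"dz": -0.095,"wx": 0,"wy": 0.043,"wz": 0,"jaw": -1},{"dx": -0.006,"dy": -0.008,"dz": -0.095,"wx": 0,"wy": 0.043,"wz": 0,"jaw": -1},{"dx": -0.0025,"dy": -0.008,"dz": -0.095,"wx": 0,"wy": 0.043,"wz": 0,"jaw": -1},{"dx": 0.001,"dy": -0.008,"dz": -0.095,"wx": 0,"wy": 0.043,"wz": 0,"jaw": -1},{"dx": 0.004,"dy": -0.008,"dz": -0.09,"wx": 0,"wy": 0.043,"wz": 0,"jaw": -1},{"dx": 0,"dy": 0,"dz": 0,"wx": 0,"wy": 0,"wz": 0,"jaw": -1}]'

```text
time: 8.82
tool_pos: [477.9, 200.0, 178.2]
eef_rot: [-1.568, -0.026, -2.924]
ft_force: [1.0, -0.2, -0.1]
grip_width: 92.7
```

Run:
```python
from h import *
o=manip.get_obs();p,R=tool(o);print(o["time"],p,o["joint_pos"].round(2));print(R.as_matrix().round(3))
for n in("wrist","scene","side"):
    c=cap(n);W=cloud(c)
    if n=="wrist": cv2.imwrite("pics/w3.png",c["pixels"])
    m=(np.hypot(W[...,0]-482,W[...,1]-198)<32)&(W[...,2]>72)&(W[...,2]<84)
    P=W[m];print(n,len(P),cv2.minAreaRect(P[:,:2].astype(np.float32)) if len(P)>3 else"",P.mean(0).round(1))
```

```text
8.825 [477.94476657 199.98324744 178.16498908] [-0.7   0.49  0.39  1.84 -0.24  0.88 -1.55]
[[-0.976 -0.025  0.216]
 [-0.216 -0.008 -0.976]
 [ 0.026 -1.     0.002]]
wrist 1146 ((482.8155212402344, 203.21563720703125), (26.056180953979492, 25.95392608642578), 17.630245208740234) [484.1 203.4  79.6]
scene 74 ((484.25732421875, 200.88478088378906), (24.332944869995117, 25.730363845825195), 17.203094482421875) [485.9 197.8  78.6]
side 243 ((480.1910095214844, 202.41905212402344), (25.89599609375, 26.55524444580078), 18.18096351623535) [478.3 204.3  79.3]
```

View pics/w3.png

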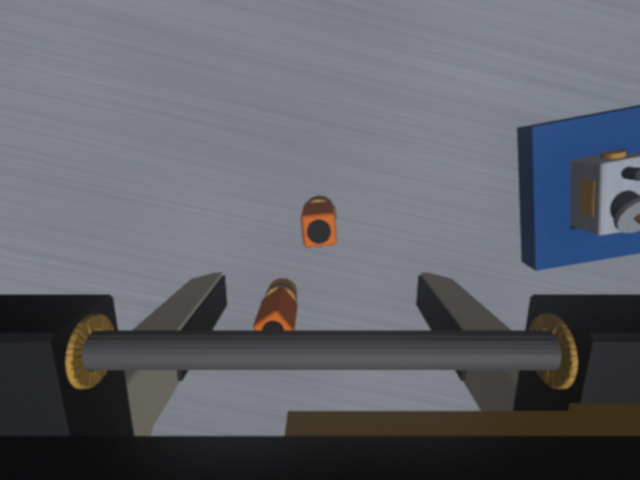

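The wrist view shows the chosen coupler at (318,220) and the look-alike at (277,305), nearer the base. The coupler is at (483,203) with its flats at yaw 17.5°. I'll descend.

Run:
```python
from h import *
plan(np.array([482.8,202.8,90.]),down(-72.5),3)
```

```text
dist 89.5 ang 5.8 rows 3
dx -0.0044 dy 0.0592 dz -0.0059 wx -0.002 wy -0.042 wz 0.010
dx -0.0041 dy 0.0592 dz -0.0056 wx -0.002 wy -0.042 wz 0.010
dx -0.0037 dy 0.0593 dz -0.0054 wx -0.002 wy -0.042 wz 0.010
```

send_rows --moves '[{"dx": -0.004,"dy": 0.059,"dz": -0.005,"wx": -0.002,"wy": -0.042,"wz": 0.01,"jaw": -1},{"dx": -0.004,"dy": 0.059,"dz": -0.005,"wx": -0.002,"wy": -0.042,"wz": 0.01,"jaw": -1},{"dx": -0.004,"dy": 0.05,"dz": -0.005,"wx": -0.002,"wy": -0.042,"wz": 0.01,"jaw": -1},{"dx": 0,"dy": 0,"dz": 0,"wx": 0,"wy": 0,"wz": 0,"jaw": -1}]'

```text
time: 9.48
tool_pos: [486.2, 192.5, 91.9]
eef_rot: [-1.566, -0.001, -2.847]
ft_force: [-1.0, 0.1, 0.1]
grip_width: 93.1
```

Run:
```python
from h import *
p,R=tool();print(p)
c=cap("wrist");W=cloud(c)
m=(np.hypot(W[...,0]-482,W[...,1]-202)<22)&(W[...,2]>72)&(W[...,2]<84)
P=W[m];print(len(P),cv2.minAreaRect(P[:,:2].astype(np.float32)) if len(P)>3 else"")
plan(np.array([482.8,202.8,33.]),down(-72.5),2)
```

```text
[486.18879785 192.53117788  91.92169745]
2303 ((482.96746826171875, 203.4119110107422), (25.70823860168457, 26.027997970581055), 17.652204513549805)
dist 61.1 ang 0.7 rows 2
dx 0.0014 dy 0.0600 dz -0.0115 wx -0.003 wy -0.007 wz -0.001
dx 0.0013 dy 0.0600 dz -0.0113 wx -0.003 wy -0.007 wz -0.001
```

send_rows --moves '[{"dx": 0.003,"dy": 0,"dz": -0.022,"wx": 0,"wy": -0.01,"wz": 0,"jaw": -1},{"dx": 0,"dy": 0,"dz": 0,"wx": 0,"wy": 0,"wz": 0,"jaw": -1},{"dx": 0,"dy": 0.05,"dz": 0,"wx": 0,"wy": 0,"wz": 0,"jaw": -0.5},{"dx": 0,"dy": 0.05,"dz": 0,"wx": 0,"wy": 0,"wz": 0,"jaw": -0.3},{"dx": 0,"dy": 0.01,"dz": 0,"wx": 0,"wy": 0,"wz": 0,"jaw": -0.3},{"dx": 0,"dy": 0,"dz": 0,"wx": 0,"wy": 0,"wz": 0,"jaw": -0.3}]'

```text
time: 10.28
tool_pos: [487.7, 204.3, 42.6]
eef_rot: [-1.567, 0.014, -2.841]
ft_force: [0.3, -0.2, -0.2]
grip_width: 61.3
```

Run:
```python
from h import *
p,R=tool();print(p,R.as_matrix().round(3))
plan(np.array([482.9,203,33.]),down(-72.4),1)
```

```text
[487.65604828 204.28548566  42.56191959] [[-0.955  0.015  0.296]
 [-0.296  0.    -0.955]
 [-0.014 -1.     0.004]]
dist 10.8 ang 0.9 rows 1
dx 0.0101 dy 0.0190 dz -0.0004 wx -0.005 wy -0.008 wz -0.018
```

send_rows --moves '[{"dx": 0.01,"dy": 0.019,"dz": 0,"wx": -0.005,"wy": -0.008,"wz": -0.018,"jaw": -0.3},{"dx": 0,"dy": 0,"dz": 0,"wx": 0,"wy": 0,"wz": 0,"jaw": -0.3}]'

```text
time: 10.52
tool_pos: [483.6, 203.1, 33.9]
eef_rot: [-1.571, 0.002, -2.834]
ft_force: [-0.8, -0.5, 0.2]
grip_width: 60.7
```

Run:
```python
from h import *
p,R=tool();print(p,R.as_matrix().round(3))
plan(np.array([482.9,203,33.]),down(-72.4),1)
```

```text
[483.62441071 203.1323308   33.93500334] [[-0.953  0.002  0.303]
 [-0.303  0.001 -0.953]
 [-0.002 -1.    -0.   ]]
dist 1.2 ang 0.1 rows 1
dx 0.0015 dy 0.0019 dz -0.0002 wx 0.000 wy 0.001 wz -0.003
```

send_rows --moves '[{"dx": 0.001,"dy": 0.002,"dz": 0,"wx": 0,"wy": 0,"wz": 0,"jaw": 1},{"dx": 0,"dy": 0,"dz": 0,"wx": 0,"wy": 0,"wz": 0,"jaw": 1},{"dx": 0,"dy": 0,"dz": 0,"wx": 0,"wy": 0,"wz": 0,"jaw": 1},{"dx": 0,"dy": 0,"dz": 0,"wx": 0,"wy": 0,"wz": 0,"jaw": 1},{"dx": 0,"dy": 0,"dz": 0,"wx": 0,"wy": 0,"wz": 0,"jaw": 1}]' --force 60

```text
time: 11.15
tool_pos: [483.7, 203.2, 33.7]
eef_rot: [-1.571, 0.004, -2.834]
ft_force: [0.1, 0.8, -0.1]
grip_width: 26.1
```

Run:
```python
from h import *
o=manip.get_obs();p,R=tool(o);print(p,o["grip_width"],o["ft_force"])
print(R.as_matrix().round(3))
```

```text
[483.73264177 203.18295413  33.65226016] 26.087074144996194 [ 0.10902362  0.8256459  -0.06351845]
[[-0.953  0.003  0.303]
 [-0.303  0.002 -0.953]
 [-0.004 -1.    -0.   ]]
```

The grip holds at 26.1 mm on the handle, so I'll lift.

send_rows --moves '[{"dx": 0,"dy": -0.04,"dz": 0,"wx": 0,"wy": 0,"wz": 0,"jaw": 1},{"dx": 0,"dy": -0.09,"dz": 0,"wx": 0,"wy": 0,"wz": 0,"jaw": 1},{"dx": 0,"dy": -0.09,"dz": 0,"wx": 0,"wy": 0,"wz": 0,"jaw": 1},{"dx": 0,"dy": -0.06,"dz": 0,"wx": 0,"wy": 0,"wz": 0,"jaw": 1},{"dx": 0,"dy": 0,"dz": 0,"wx": 0,"wy": 0,"wz": 0,"jaw": 1},{"dx": 0,"dy": 0,"dz": 0,"wx": 0,"wy": 0,"wz": 0,"jaw": 1}]'

```text
time: 11.9
tool_pos: [480.3, 202.2, 174.3]
eef_rot: [-1.571, -0.005, -2.834]
ft_force: [0.7, 0.5, -1.5]
grip_width: 25.6
```

```bash
cat > tgt.py <<'E'
from h import *
import sys
yaw=np.radians(22.5);t=np.radians(22)
u=np.array([np.cos(yaw),np.sin(yaw),0]);w=np.array([-u[1],u[0],0]);zz=np.array([0,0,1.])
a=-np.sin(t)*u+np.cos(t)*zz
F=np.array([556.8,-30.4,10.])-13.7*u+59*zz
y=-a;z=-w;x=np.cross(y,z);RT=Ro.from_matrix(np.stack([x,y,z],1))
OFF=np.array([0.8,33.7,0.])  # rim centre in tool frame
def tcp(s): return F+a*s-RT.apply(OFF)
def rel():
    p,R=tool(); rim=p+R.apply(OFF); d=rim-F
    print("t",manip.get_obs()["time"],"s %.1f lat(x,z tool) %.1f %.1f"%(d@a,d@x,d@z),"angdeg",np.degrees((RT.inv()*R).as_rotvec()).round(2),"f tool",RT.inv().apply(manip.get_obs()["ft_force"]).round(1),"tau",np.round(manip.get_obs()["wrist_torque"],2),"grip",round(manip.get_obs()["grip_width"],1))
if __name__=="__main__":
    rel(); s=float(sys.argv[1]); print(tcp(s).round(1)); plan(tcp(s),RT,int(sys.argv[2]))
E
python3 tgt.py 75 7
python3 -c "
from h import *
p,R=tool();print(p,manip.get_obs()['ft_force'])"
```

```text
t 11.9 s 54.7 lat(x,z tool) -55.6 -244.3 angdeg [  0.94   4.8  -22.26] f tool [-0.2  1.7 -0.2] tau [ 0.    0.1  -0.02] grip 25.6
[507.2 -50.9 170.1]
dist 254.6 ang 22.8 rows 7
dx 0.0146 dy 0.0013 dz 0.0713 wx -0.003 wy -0.015 wz 0.071
dx 0.0155 dy 0.0003 dz 0.0711 wx -0.003 wy -0.015 wz 0.071
dx 0.0163 dy -0.0008 dz 0.0709 wx -0.003 wy -0.015 wz 0.071
dx 0.0171 dy -0.0019 dz 0.0707 wx -0.003 wy -0.015 wz 0.071
dx 0.0178 dy -0.0030 dz 0.0705 wx -0.003 wy -0.015 wz 0.071
dx 0.0185 dy -0.0042 dz 0.0702 wx -0.003 wy -0.015 wz 0.071
dx 0.0190 dy -0.0054 dz 0.0700 wx -0.003 wy -0.015 wz 0.071
[480.30414493 202.22739485 174.27050496] [ 0.67504019  0.51490638 -1.48022607]
```

send_rows --moves '[{"dx": 0.0146,"dy": -0.002,"dz": 0.0713,"wx": -0.003,"wy": -0.015,"wz": 0.071,"jaw": 1},{"dx": 0.0155,"dy": -0.002,"dz": 0.071,"wx": -0.003,"wy": -0.015,"wz": 0.071,"jaw": 1},{"dx": 0.0163,"dy": -0.002,"dz": 0.071,"wx": -0.003,"wy": -0.015,"wz": 0.071,"jaw": 1},{"dx": 0.017,"dy": -0.002,"dz": 0.071,"wx": -0.003,"wy": -0.015,"wz": 0.071,"jaw": 1},{"dx": 0.018,"dy": -0.003,"dz": 0.0705,"wx": -0.003,"wy": -0.015,"wz": 0.071,"jaw": 1},{"dx": 0.0185,"dy": -0.004,"dz": 0.06,"wx": -0.003,"wy": -0.015,"wz": 0.071,"jaw": 1},{"dx": 0.01,"dy": 0,"dz": 0.04,"wx": 0,"wy": 0,"wz": 0.05,"jaw": 1},{"dx": 0,"dy": 0,"dz": 0,"wx": 0,"wy": 0,"wz": 0,"jaw": 1}]'

```text
time: 12.9
tool_pos: [496.5, -37.6, 157.6]
eef_rot: [-1.578, 0.352, -2.762]
ft_force: [-0.9, 0.5, -1.0]
grip_width: 25.4
```

```bash
python3 tgt.py 60 3
python3 - <<'E'
from h import *
print(manip.get_obs()["joint_pos"].round(2))
E
```

```text
t 12.9 s 65.3 lat(x,z tool) 10.2 -16.6 angdeg [-0.17  0.69 -1.81] f tool [ 1.   0.7 -0.8] tau [-0.06  0.48  0.06] grip 25.4
[512.4 -48.8 156.2]
dist 19.5 ang 1.9 rows 3
dx -0.0063 dy 0.0033 dz 0.0109 wx 0.001 wy -0.005 wz 0.013
dx -0.0062 dy 0.0033 dz 0.0109 wx 0.001 wy -0.005 wz 0.013
dx -0.0062 dy 0.0034 dz 0.0109 wx 0.001 wy -0.005 wz 0.013
[ 0.16  0.37 -0.02  2.19 -0.57  0.32 -0.52]
```

send_rows --moves '[{"dx": -0.0095,"dy": 0.003,"dz": 0.016,"wx": 0.001,"wy": -0.007,"wz": 0.02,"jaw": 1},{"dx": -0.0095,"dy": 0.003,"dz": 0.016,"wx": 0.001,"wy": -0.007,"wz": 0.02,"jaw": 1},{"dx": 0,"dy": 0,"dz": 0,"wx": 0,"wy": 0,"wz": 0,"jaw": 1},{"dx": 0,"dy": 0,"dz": 0,"wx": 0,"wy": 0,"wz": 0,"jaw": 1}]'

```text
time: 13.4
tool_pos: [510.3, -43.7, 155.1]
eef_rot: [-1.579, 0.378, -2.745]
ft_force: [0.0, 0.2, -0.5]
grip_width: 25.4
```

```bash
python3 tgt.py 45 2
python3 - <<'E'
from h import *
import tgt
print(manip.get_obs()["joint_pos"].round(2))
c=cap("scene"); s=cap("side"); ims=[]
for n,c in(("scene",c),("side",s)):
    cv2.imwrite(f"pics/{n}5.png",c["pixels"]); W=cloud(c)
    p=proj(c,tgt.F+25*tgt.a).astype(int); u,v=p
    print(n,p,"flange",proj(c,tgt.F).round(1),"tip",proj(c,tgt.F+20*tgt.a).round(1))
    P,R=tool(); rim=P+R.apply(tgt.OFF); print("rim px",proj(c,rim).round(1),"top px",proj(c,rim-78*R.apply([0,1,0])).round(1))
    ims.append(cv2.resize(c["pixels"][max(v-60,0):v+40,u-50:u+50],(400,400),interpolation=cv2.INTER_CUBIC))
cv2.imwrite("pics/crop2.png",np.hstack(ims))
E
```

```text
t 13.4 s 59.0 lat(x,z tool) 0.6 -5.9 angdeg [-0.58 -0.23 -0.34] f tool [ 0.1  0.5 -0.2] tau [-0.18  0.52 -0.06] grip 25.4
[517.6 -46.6 142.3]
dist 15.1 ang 0.7 rows 2
dx -0.0004 dy 0.0140 dz 0.0057 wx 0.006 wy 0.003 wz 0.004
dx -0.0004 dy 0.0140 dz 0.0056 wx 0.006 wy 0.003 wz 0.004
[ 0.23  0.39 -0.08  2.17 -0.61  0.31 -0.45]
scene [301 239] flange [305.6 248.4] tip [302.1 241.1]
rim px [295.5 224.7] top px [280.9 193.3]
side [337 223] flange [332.2 231.6] tip [336.1 225.4]
rim px [343.7 214.8] top px [361.1 186.5]
```

View pics/crop2.png

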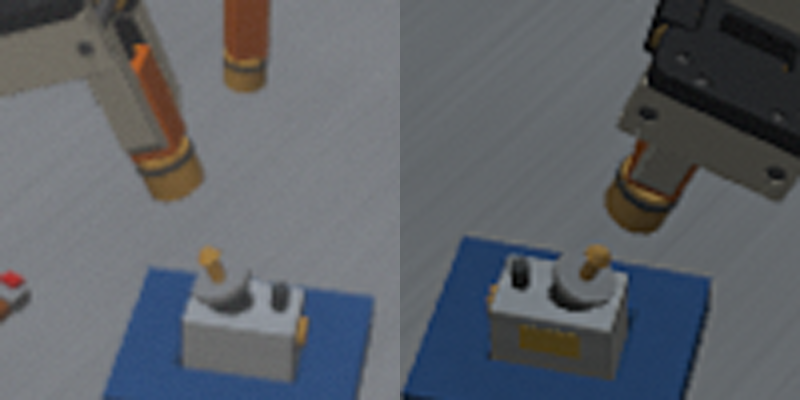

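The crops show the coupler rim at scene ≈(295,226) and side ≈(346,216), and the nipple tip at scene (303,242) and side (337,225). The tilt matches. I'll close in to s=45 and then measure the lateral offset from the depth clouds.

send_rows --moves '[{"dx": 0,"dy": 0.014,"dz": 0.0057,"wx": 0.006,"wy": 0.003,"wz": 0.004,"jaw": 1},{"dx": 0,"dy": 0.014,"dz": 0.0057,"wx": 0.006,"wy": 0.003,"wz": 0.004,"jaw": 1},{"dx": 0,"dy": 0,"dz": 0,"wx": 0,"wy": 0,"wz": 0,"jaw": 1}]'

```text
time: 13.88
tool_pos: [517.7, -46.7, 141.4]
eef_rot: [-1.571, 0.385, -2.749]
ft_force: [0.1, -0.5, -0.8]
grip_width: 25.3
```

```bash
cat > lat.py <<'E'
from tgt import *
from scipy.optimize import least_squares
rel()
p,R=tool(); rim=p+R.apply(OFF); s0=(rim-F)@a
for n in("wrist","scene","side"):
    c=cap(n);W=cloud(c);L=(W-F)@np.stack([x,a,z],1)
    Oc=(-np.array(c["R"]).T@np.array(c["t"])-F)@np.stack([x,a,z],1); hsv=cv2.cvtColor(c["pixels"],cv2.COLOR_BGR2HSV)
    if n=="wrist": cv2.imwrite("pics/w6.png",c["pixels"])
    def circ(nm,lo,hi,r,cx,cz,rad,col=True):
        m=(L[...,1]>lo)&(L[...,1]<hi)&(np.hypot(L[...,0]-cx,L[...,2]-cz)<rad)
        P=L[m]
        if len(P)<12: print(n,nm,len(P));return
        f=least_squares(lambda q:np.hypot(P[:,0]-q[0],P[:,2]-q[1])-r,[cx,cz],loss="soft_l1")
        print(n,nm,len(P),"centre x,z",f.x.round(2),"res",np.sqrt(np.mean(f.fun**2)).round(2))
    circ("sleeve",s0+3,s0+21,15,(rim-F)@x,(rim-F)@z,22)
    circ("neck",3,11,4,0,0,9); circ("head",12,14,6.5,0,0,11); 
    circ("sleeve-rel-face",s0+26,s0+30,13,(rim-F)@x,(rim-F)@z,1) if 0 else None
E
python3 lat.py; python3 tgt.py 30 2
```

```text
t 13.875 s 44.2 lat(x,z tool) 0.2 0.1 angdeg [0.01 0.01 0.06] f tool [0.4 0.7 0.5] tau [-0.11  0.51  0.01] grip 25.3
wrist sleeve 360 centre x,z [ 0.4  -0.08] res 0.38
wrist neck 10
wrist head 0
scene sleeve 111 centre x,z [ 0.35 -0.4 ] res 0.99
scene neck 12 centre x,z [-0.21 -0.62] res 0.76
scene head 2
side sleeve 101 centre x,z [1.96 0.89] res 0.89
side neck 15 centre x,z [1.03 0.42] res 1.48
side head 2
t 14.025 s 44.7 lat(x,z tool) -0.3 0.2 angdeg [ 0.04 -0.01  0.11] f tool [0.7 1.5 0.5] tau [-0.13  0.61 -0.02] grip 25.7
[522.8 -44.5 128.4]
dist 14.7 ang 0.1 rows 2
dx 0.0002 dy 0.0147 dz -0.0002 wx -0.000 wy 0.000 wz -0.001
dx 0.0002 dy 0.0147 dz -0.0002 wx -0.000 wy 0.000 wz -0.001
```

View pics/w6.png

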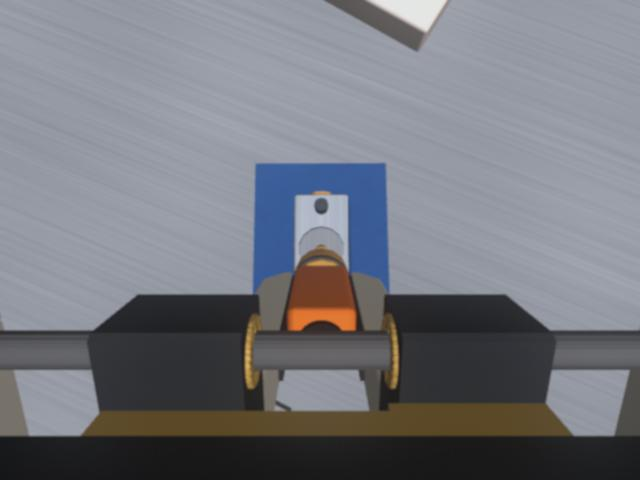

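The wrist view shows the coupler sleeve at (321,258) lined up with the flange at (321,240). Depth puts the sleeve and neck axes within 1 mm of each other. Now I'll advance along the axis.

send_rows --moves '[{"dx": -0.0005,"dy": 0.018,"dz": 0,"wx": 0,"wy": 0,"wz": 0,"jaw": 1},{"dx": 0,"dy": 0.018,"dz": 0,"wx": 0,"wy": 0,"wz": 0,"jaw": 1},{"dx": 0,"dy": 0,"dz": 0,"wx": 0,"wy": 0,"wz": 0,"jaw": 1},{"dx": 0,"dy": 0,"dz": 0,"wx": 0,"wy": 0,"wz": 0,"jaw": 1}]'

```text
time: 14.52
tool_pos: [525.0, -43.8, 124.3]
eef_rot: [-1.57, 0.386, -2.749]
ft_force: [-0.1, 0.4, -0.8]
grip_width: 25.6
```

```bash
python3 lat.py; python3 tgt.py 14 2
```

```text
t 14.525 s 25.4 lat(x,z tool) -0.7 0.3 angdeg [ 0.04 -0.    0.12] f tool [ 0.2  0.8 -0.4] tau [-0.14  0.52 -0.04] grip 25.6
wrist sleeve 373 centre x,z [-0.43  0.05] res 0.37
wrist neck 0
wrist head 0
scene sleeve 106 centre x,z [ 0.   -0.35] res 1.14
scene neck 11
scene head 1
side sleeve 102 centre x,z [1.7  1.23] res 1.03
side neck 23 centre x,z [-0.16 -0.39] res 2.37
side head 4
t 14.675 s 25.7 lat(x,z tool) -0.8 0.4 angdeg [ 0.07 -0.01  0.14] f tool [ 0.1  2.1 -0.7] tau [-0.2   0.53 -0.03] grip 25.4
[528.3 -42.2 113.5]
dist 11.7 ang 0.2 rows 2
dx 0.0008 dy 0.0117 dz -0.0003 wx -0.001 wy 0.000 wz -0.002
dx 0.0007 dy 0.0117 dz -0.0003 wx -0.001 wy 0.000 wz -0.002
```

send_rows --moves '[{"dx": 0.0008,"dy": 0.012,"dz": -0.0003,"wx": 0,"wy": 0,"wz": 0,"jaw": 1},{"dx": 0,"dy": 0.012,"dz": 0,"wx": 0,"wy": 0,"wz": 0,"jaw": 1},{"dx": 0,"dy": 0,"dz": 0,"wx": 0,"wy": 0,"wz": 0,"jaw": 1}]'

```text
time: 15.05
tool_pos: [529.0, -41.9, 112.9]
eef_rot: [-1.57, 0.387, -2.748]
ft_force: [-0.8, 0.3, -1.4]
grip_width: 25.5
```

```bash
python3 tgt.py 6 2
```

```text
t 15.05 s 13.1 lat(x,z tool) -0.5 0.0 angdeg [ 0.06 -0.02  0.15] f tool [ 1.1  1.  -0.6] tau [-0.11  0.59  0.09] grip 25.5
[531.1 -41.1 106.1]
dist 7.1 ang 0.2 rows 2
dx 0.0004 dy 0.0071 dz -0.0000 wx -0.001 wy 0.000 wz -0.002
dx 0.0004 dy 0.0071 dz -0.0000 wx -0.001 wy 0.000 wz -0.002
```

send_rows --moves '[{"dx": 0.0004,"dy": 0.007,"dz": 0,"wx": 0,"wy": 0,"wz": -0.002,"jaw": 1},{"dx": 0,"dy": 0.007,"dz": 0,"wx": 0,"wy": 0,"wz": 0,"jaw": 1},{"dx": 0,"dy": 0.004,"dz": 0,"wx": 0,"wy": 0,"wz": 0,"jaw": 1}]'

```text
time: 15.42
tool_pos: [532.5, -40.8, 104.9]
eef_rot: [-1.569, 0.386, -2.748]
ft_force: [-3.8, 0.6, 4.6]
grip_width: 25.5
```

```bash
python3 tgt.py 1 2
```

```text
t 15.425 s 4.3 lat(x,z tool) -0.9 0.4 angdeg [ 0.12 -0.03  0.14] f tool [ 1.3 -5.5 -2. ] tau [-0.03  0.72  0.05] grip 25.5
[532.8 -40.3 101.5]
dist 3.5 ang 0.2 rows 2
dx 0.0009 dy 0.0033 dz -0.0004 wx -0.001 wy 0.000 wz -0.002
dx 0.0009 dy 0.0033 dz -0.0004 wx -0.001 wy 0.000 wz -0.002
```

The reaction is about 7 N at s≈4.3, which matches the plunger spring after the snap. I'll keep pushing toward the flange.

send_rows --moves '[{"dx": 0.0008,"dy": 0.006,"dz": -0.0004,"wx": 0,"wy": 0,"wz": -0.002,"jaw": 1},{"dx": 0,"dy": 0.006,"dz": 0,"wx": 0,"wy": 0,"wz": 0,"jaw": 1},{"dx": 0,"dy": 0.006,"dz": 0,"wx": 0,"wy": 0,"wz": 0,"jaw": 1}]'

```text
time: 15.8
tool_pos: [534.0, -40.2, 101.0]
eef_rot: [-1.568, 0.388, -2.749]
ft_force: [-21.8, -5.1, 44.7]
grip_width: 25.9
```

```bash
python3 tgt.py 0 2
```

```text
t 15.8 s 0.1 lat(x,z tool) -1.0 0.4 angdeg [ 0.18 -0.02  0.25] f tool [  3.8 -49.7  -3.6] tau [0.31 1.87 0.39] grip 25.9
[533.2 -40.2 100.5]
dist 0.9 ang 0.3 rows 2
dx 0.0008 dy 0.0001 dz -0.0003 wx -0.002 wy 0.000 wz -0.003
dx 0.0008 dy 0.0001 dz -0.0003 wx -0.002 wy 0.000 wz -0.003
```

send_rows --moves '[{"dx": 0.0003,"dy": 0.002,"dz": 0,"wx": 0,"wy": 0,"wz": 0,"jaw": 1},{"dx": 0.0003,"dy": 0.002,"dz": 0,"wx": 0,"wy": 0,"wz": 0,"jaw": 1}]'

```text
time: 16.05
tool_pos: [533.8, -40.3, 101.4]
eef_rot: [-1.566, 0.391, -2.748]
ft_force: [-4.7, -0.1, 9.4]
grip_width: 25.5
```

```bash
python3 tgt.py 0 1; python3 seat.py; python3 lat.py
```

```text
t 16.05 s 0.6 lat(x,z tool) -1.0 0.5 angdeg [ 0.25 -0.02  0.38] f tool [  0.5 -10.3  -1.7] tau [0.01 0.78 0.13] grip 25.5
[533.2 -40.2 100.5]
dist 1.1 ang 0.5 rows 1
dx 0.0016 dy 0.0012 dz -0.0007 wx -0.005 wy 0.001 wz -0.009
16.05 [533.75862923 -40.29886802 101.42309266] [-4.67631816 -0.11721216  9.353376  ]
wrist dock 9154 z0 26.02 tilt deg [ 0.11 -0.03] ((572.935302734375, -23.15229034423828), (87.30128479003906, 104.0001220703125), 22.59576416015625)
wrist top 2338 z0 55.98 tilt deg [-0.08 -0.06] ((564.0109252929688, -27.161548614501953), (43.93058395385742, 39.757511138916016), 22.491836547851562)
scene dock 654 z0 25.74 tilt deg [0.02 0.04] ((556.0765991210938, -30.286697387695312), (123.80433654785156, 103.78129577636719), 22.62808609008789)
scene top 125 z0 55.66 tilt deg [-0.96  1.4 ] ((557.7017211914062, -31.115158081054688), (59.089210510253906, 40.94241714477539), 22.76026153564453)
side dock 852 z0 26.19 tilt deg [-0.09 -0.08] ((555.9826049804688, -30.22962188720703), (123.94229888916016, 103.8409652709961), 22.651411056518555)
side top 146 z0 55.91 tilt deg [ 0.98 -0.52] ((553.0265502929688, -29.664100646972656), (59.60181427001953, 40.429351806640625), 20.629920959472656)
t 16.2 s 0.4 lat(x,z tool) -1.0 0.5 angdeg [ 0.24 -0.02  0.37] f tool [ 0.7 -9.6  0.1] tau [-0.01  0.8   0.14] grip 25.5
wrist sleeve 363 centre x,z [-0.69  0.26] res 0.36
wrist neck 0
wrist head 0
scene sleeve 99 centre x,z [-0.27 -0.3 ] res 1.23
scene neck 0
scene head 0
side sleeve 101 centre x,z [1.4  1.09] res 1.01
side neck 0
side head 0
```

send_rows --moves '[{"dx": 0.0005,"dy": 0.003,"dz": 0,"wx": 0,"wy": 0,"wz": -0.004,"jaw": 1},{"dx": 0,"dy": 0.003,"dz": 0,"wx": 0,"wy": 0,"wz": 0,"jaw": 1}]'

```text
time: 16.6
tool_pos: [533.9, -40.2, 101.1]
eef_rot: [-1.566, 0.389, -2.748]
ft_force: [-9.5, -2.5, 18.3]
grip_width: 25.9
```

```bash
python3 - <<'E'
from h import *
import tgt
ims=[]
tgt.rel()
for n in("scene","side"):
    c=cap(n)
    u,v=proj(c,tgt.F+20*tgt.a).astype(int)
    ims.append(cv2.resize(c["pixels"][v-50:v+50,u-50:u+50],(400,400),interpolation=cv2.INTER_CUBIC))
cv2.imwrite("pics/crop3.png",np.hstack(ims))
for i in range(4): cap("side")
tgt.rel()
E
python3 m.py | grep -E "orange|raised"
```

```text
t 16.6 s 0.3 lat(x,z tool) -1.1 0.5 angdeg [ 0.27 -0.02  0.32] f tool [  2.2 -20.6  -1.3] tau [0.1  1.22 0.18] grip 25.9
t 16.9 s 0.3 lat(x,z tool) -1.1 0.5 angdeg [ 0.28 -0.02  0.32] f tool [  2.6 -19.   -1.6] tau [0.11 1.09 0.21] grip 25.4
scene orange [312. 185.] 199 med [400. 212.  51.] zmax 80.0
scene orange [301. 230.] 173 med [538. -46. 120.] zmax 147.0
scene orange [305. 248.] 64 med [552. -47.  79.] zmax 87.0
scene orange [240. 260.] 184 med [409. -97.  12.] zmax 15.0
scene orange [454. 288.] 585 med [840.  70.  31.] zmax 33.0
scene orange [280. 398.] 598 med [ 694. -328.   21.] zmax 24.0
scene raised [315. 182.] 97 [405.1 217.   62. ] [411. 229.  83.] [400. 205.  38.]
scene raised [438. 200.] 773 [709.8 295.1  68.8] [744. 347.  88.] [672. 274.  38.]
scene raised [311. 255.] 655 [557.2 -43.   56.3] [592.  -1. 100.] [530. -60.  38.]
side orange [346. 155.] 52 med [ 694. -298.   21.] zmax 26.0
side orange [187. 215.] 566 med [837.  73.  32.] zmax 34.0
side orange [330. 231.] 50 med [541. -25.  79.] zmax 88.0
side orange [324. 248.] 77 med [548. -13.  40.] zmax 48.0
side orange [408. 267.] 271 med [402. -90.  13.] zmax 16.0
side orange [314. 379.] 383 med [385. 228.  68.] zmax 82.0
side raised [327. 238.] 742 [544.6 -23.6  56.4] [590.  -2.  99.] [516. -59.  38.]
side raised [133. 311.] 1633 [711.8 309.7  67.8] [743. 346.  89.] [669. 274.  38.]
side raised [307. 368.] 38 [403.2 224.2  78.1] [407. 230.  81.] [400. 216.  45.]
```

View pics/crop3.png

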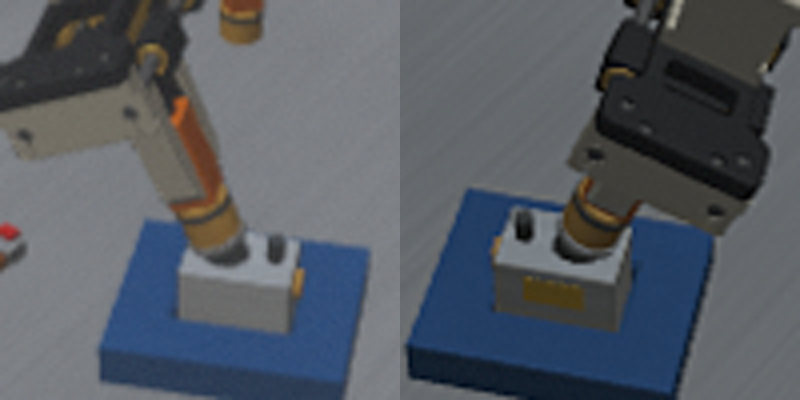

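The crops show the sleeve rim sitting on the flange, at (225,245) in the scene crop and (590,235) in the side crop, with the block flush in the dock. The push is steady at about 20 N, and the cup, lighter and elbow haven't moved. I'll hand in now.

```bash
python3 -c "
from bench import manip
print(manip.finish_job())"
```

```text
the job is handed in; nothing more can be done
None
```

The block is pressed home in the dock, and the orange coupler is on the nipple with its rim at the flange. I handed the job in while still gripping the coupler and pushing it down.

- **Block:** It met about 21 N of reaction when pressed. After release, all three cameras put its top 29.9 mm above the dock top (30 mm is home), with tilt under 0.5–0.6°. With the coupler on, the height was still 29.7–30.0 mm. The scene and side views then showed tilts of 1–1.7°, but from few points and in disagreeing directions, while the wrist view showed about 0.1°.
- **Coupler:** I used the one farther from the base (about 523 mm, against about 449 mm for the look-alike). It was within about 0.5° of the nipple axis and about 1 mm sideways while being pushed on.
- **Snap and spring:** I did not see a separate force peak for the snap. The force was about 7 N with the rim 4.3 mm from the flange. It reached about 50 N for a moment at the flange, and I eased it to a steady 19–20 N with the rim about 0.3 mm off. I infer about 7.5–8 mm of plunger travel from that; there was no direct reading.
- **Other objects:** The cup and lighter read within about 1 mm of where they started. The elbow did too in the scene view; the side view saw only part of it at the end, so its reading there was not usable.
- **Time:** The robot clock read about 17 s of the 58 s allowed.

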